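# Hang and lock a bead-strand arm

## Robot

A 7-joint arm with a two-finger parallel gripper is mounted at the origin on the work surface; the furniture and walls round the work are solid. World frame = base frame: x ahead of the robot, y to its left, z up, the work surface at z = 0. Lengths are in mm, angles in rad, forces in N, time in s.
With the tool pointing down it reaches from about 400 to 900 mm from the base axis. Payload 5.6 kg.
Tool frame: the origin (TCP) lies midway between the tips of the shut fingers; the grasp point (between the pads) lies 19 mm behind it; z points along the fingers, y is the line along which they close (so a half turn about z gives the same grasp; the last joint's range is limited). The gripper opens to 92 mm and grips with 3 to 60 N. Pads are 20 mm wide; open, the fingers measure 128 mm over their backs; the gripper's body (75 mm by 189 mm) begins 69 mm behind the grasp point.
Start: joints at [1.246, 0.468, -0.012, 1.603, 0.006, 1.071, -0.056], TCP at [180.713, -624.381, 214.592] pointing down, gripper open.
Joint ranges: [-2.53, 2.53], [-0.31, 2.02], [-1.57, 1.55], [0.28, 2.44], [-1.29, 4.43], [0.15, 1.84], [-2.92, 2.92]. Speed limits (rad/s): [2.57, 2.57, 3.14, 3.14, 3.14, 3.14, 3.14].

## Interface

Orientations are given as a rotation vector (axis times angle).
In Python, from cell import robot, grip, kin, viewer gives the robot as it stands. Calls block until the motion is done:
- robot.movep(position, orientation): joint-space move of the TCP to a pose.
- robot.servo_line(position, feed=150, rotation=None): straight line of the TCP; rotation=None keeps the orientation; feed is the mean speed in mm/s.
- robot.goto_joints(angles): joint-space move.
- grip(opening, newtons=None): opening from 0.0 (shut) to 1.0 (fully open); newtons is the grip in N (None keeps the last); returns when the fingers have stopped.
- robot.hold(seconds).
- kin.ik(position, orientation): joint angles nearest the present ones, or None.
- robot.observe(): the state.
- viewer.read_camera(name): name is "scene" or "top"; returns the picture (384x512x3 uint8, red, green, blue); there is no depth.
- viewer.camera_info(name): a dict with "camera_matrix" (3x3 intrinsics, pixels), "R" (3x3) and "t" (3): a world point X has camera coordinates R X + t. Camera axes: x right, y down, z forward; pixel columns grow to the right and rows downward; lengths in mm; the calibration is good to about 2 mm. A picture is of the moment at which its call begins. camera_info takes no time and is no camera call.
A pose or a line that the arm cannot do raises robot.IKError and nothing moves.
- robot.job_done(): hands the job in; it is judged then, once.
Trained networks look in the newest picture that a camera, given by its name, has taken for a name from the list of things; names that differ only in an ending like _2 or _b are one class to them, and where a whole thing is asked for, a point or a joint stands for the part that bears it (a point fixed in the world has none). Each returns a list of dicts, best first, with "confidence" (0 to 1); they miss things now and then, are a little off and sometimes report something else, mostly with a low value. They report only what shows in the picture. A call takes as long as a camera call.
- viewer.silhouettes(name, camera): "mask" (384x512 bool, what is visible of it).
- viewer.pinpoint(name, camera): "at" ([x, y, z] in mm, in the coordinates of the camera as it stood for that picture, good to about 4 mm: a listed point, or the origin of a listed thing).
The state is a dict: "t": time; "joints": joint angles; "joint_velocities": joint speeds; "joint_torque": joint torques, N m; "tcp_pos": TCP position; "tcp_rot": TCP orientation; "contact_force": force on the tool from outside, world axes, zero at the start; "wrist_torque": the same for the moment, N m; "grip_width": opening from 0.0 (shut) to 1.0 (fully open); "grip_force": force on a finger pad.
Only numpy, scipy, OpenCV 4.12 (cv2) and the standard library are available. Lean on these libraries where they do the work, as an engineer would, in place of code of your own. Each camera call takes 0.05 s, during which the arm holds its last target. There are 200 camera calls.

## Task

Hook the two claws of the loose bead-strand display arm into the two slots of the empty stand and let go, so that it hangs there on its own, still loose on the catch. Then press its back end straight down at the orange thumb pad until it drops fully home and the sprung catch snaps out over it. Leave it locked, and leave the other things on the table where they are.

Things in the scene. Friction and masses are not known exactly. Their poses are not given: they have to be found in the camera images.
- stand: Empty stand: fixed white slotted upright, 92 mm wide, 164 mm high, bare but for a small steel catch. Origin on the table under the middle of its front face; x points horizontally into the face, away from the robot, y left along the face, z up. Its dark foot plate is 120 mm wide, 8 mm high and reaches 40 mm in front of the face.
- stand_sill (a point): on the empty stand's front face, midway between its two slots, at the height of their lower edge (115 mm above the table); axes as stand. The slots are 17 mm wide, centred at y = +17 and -17 mm, from z = 0 to +38 mm, in a front plate 6 mm thick, open behind for 36 mm.
- catch (a joint): sprung steel catch of the empty stand, between and below the slots: 12 mm wide, 45 degree ramp on top, flat underside at z = -31.5 mm of stand_sill, standing 8.5 mm out of the face. 0 = fully out, grows to 0.011 m as it is pushed in; spring 3.5 N plus 0.35 N per mm.
- full_stand_sill (a point): the same point on the second stand, identical but with an arm already locked in it, all fixed (arm 154 mm long in front of the face, 65 to 140 mm above the table): a pattern to go by and to keep clear of. Which stand is on the left changes.
- strand_arm: the loose strand arm as a whole (0.12 to 0.25 kg), standing on the table upright, as it will hang. Origin at its underside; x along its bar to the claws, z up. Its back end is an upright frame 48 mm wide, 70 mm high, rear face at x = +74 mm; between the legs, 14 mm above the underside, a 6 mm steel cross pin, over which the catch snaps.
- grip_point (a point): where to grip the arm: on its aluminium bar (20 mm wide in y, 32 mm high), half-way up, 16 mm above the underside, at x = -30 mm of strand_arm. Same axes. From here the bar runs 50 mm to -x, to a round upturned stop 44 mm high; the thumb pad, 75 mm above the underside, begins 68 mm to +x.
- claw_root (a point): on the arm's rear face, midway between its claws, at the underside of their tongues: 104 mm to +x and 34 mm above grip_point; same axes. Locked, it coincides with stand_sill. Arm level and square, the claws pass through the slots with this point 23 to 29 mm above stand_sill; then, rear face at the stand's face, straight down. It hangs on the catch at 9 to 14 mm.
- claw_tips (a point): midway between the lower ends of the two claws, 22 mm below claw_root and 13 mm to its +x. The claws are 10 mm wide, centred at y = +17 and -17 mm: tongues 8 mm thick reach 17 mm to +x, then turn down. The gap between claw and rear face is about 8 mm at the top, 11 mm at the mouth. Hung unlocked, the arm's front end droops 3 to 7 degrees.
- thumb_pad (a point): centre of the top of the ribbed orange thumb pad on the loose arm (36 mm long, 48 mm wide, 18 mm in front of the rear face, 75 mm above the arm's underside). Pressing straight down here with about 8 to 15 N drives the arm past the catch, 10 to 14 mm down to a firm stop.
- calculator: loose grey desk calculator, 138x82x20 mm, to be left alone; origin at its underside
- tape_roll: loose roll of tape, 96 mm across, 48 mm high, to be left alone; origin at its underside
- sorting_dish: loose round steel sorting dish, 101 mm across, 21 mm high, to be left alone; origin at its underside
- blue_cards: loose bundle of cards of blue stones, 104x166x26 mm, to be left alone; origin at its underside

How it is judged:
By the outcome, as a careful person would: the job done as asked, in the order asked, and still so for the second after the job is handed in, with the robot touching nothing.
It also fails if it takes over 54 s, if anything falls off the work surface, if the arm or the gripper's body presses on something with over 40 N, if the wrist force passes 120 N, or if a joint passes its speed limit or range.

## Working session

There is one attempt and no reset: what is moved stays moved. The work goes in short steps, each a Python script; the robot and the scene stay as the last script left them, time stands still between calls to the robot, and variables do not carry over. Pictures are saved under pics/ and viewed, at most 10 in all, crops included, and the job is handed in when it is done.

```bash
mkdir -p pics; cat > h.py <<'E'
import numpy as np, cv2
from cell import robot, grip, kin, viewer
from scipy.spatial.transform import Rotation as Rn
def toworld(p,cam):
    i=viewer.camera_info(cam); return np.array(i["R"]).T@(np.array(p)-np.array(i["t"]))
def pix(X,cam):
    i=viewer.camera_info(cam); c=np.array(i["R"])@np.array(X)+np.array(i["t"]); q=np.array(i["camera_matrix"])@c; return q[:2]/q[2]
def find(n,cam,k=2):
    return [(round(d["confidence"],2),toworld(d["at"],cam).round(1)) for d in viewer.pinpoint(n,cam)[:k]]
def save(cam,name):
    im=viewer.read_camera(cam); cv2.imwrite(f"pics/{name}.png",im[:,:,::-1]); return im
E
python3 - <<'E'
from h import *
a=save("scene","s0");b=save("top","t0")
cv2.imwrite("pics/both0.png",np.vstack([a,b])[:,:,::-1][:, :] if 0 else cv2.resize(np.hstack([a,b]),(800,300))[:,:,::-1])
for n in ["stand","stand_sill","full_stand_sill","strand_arm","grip_point","claw_root","claw_tips","thumb_pad","calculator","tape_roll","sorting_dish","blue_cards"]:
    print(n,find(n,"scene"),find(n,"top"))
print(robot.observe())
for c in("scene","top"): i=viewer.camera_info(c);print(c,-np.array(i["R"]).T@np.array(i["t"]))
E
```

```text
stand [(0.73, array([ 513.1, -288.9,    2.8]))] [(0.73, array([ 5.157e+02, -2.924e+02, -2.000e-01]))]
stand_sill [(0.88, array([ 513.8, -290.9,  116.5]))] [(0.91, array([ 511.2, -288. ,  118.8]))]
full_stand_sill [(0.81, array([541.5, 303.1, 119. ]))] [(0.59, array([543.5, 299.6, 116.1]))]
strand_arm [(0.85, array([ 4.898e+02, -4.060e+01,  4.000e-01])), (0.6, array([543.7, 303.4, 118.8]))] [(0.96, array([489.5, -44. ,   4.2]))]
grip_point [(0.83, array([453.1, -43.9,  17.2]))] [(0.73, array([456.6, -44.7,  18.2]))]
claw_root [(0.72, array([566.8, -45.2,  53.4])), (0.43, array([544.7, -46.9,  79.1]))] []
claw_tips [(0.68, array([457.3, -45.4,  17.8])), (0.63, array([579.8, -43.7,  28.6]))] [(0.91, array([576. , -44.3,  25.9])), (0.59, array([ 540.6, -459.1,    1.7]))]
thumb_pad [(0.67, array([541.1, -47.3,  76.6]))] [(0.66, array([545.1, -44.4,  75. ]))]
calculator [(0.89, array([3.880e+02, 2.058e+02, 1.000e-01]))] [(0.95, array([389.8, 206.6,   0.9]))]
tape_roll [(0.69, array([ 541.8, -463.3,    1.9]))] [(0.55, array([ 537.9, -458.8,    3.3]))]
sorting_dish [(0.52, array([ 386.9, -21
[... 296 characters left out ...]
rray([ 8.43030066e-04, -2.73034198e-05,  4.24367795e-04,  2.51102123e-03,
       -2.92957072e-04, -2.60117261e-04, -1.15377319e-03]), 'joint_torque': array([-1.88493354e-04, -5.20412958e+01, -1.25716813e-02, -2.44054592e+01,
       -5.67423413e-02,  1.12943701e-02,  4.30950183e-05]), 'tcp_pos': array([ 180.73386639, -624.38832608,  214.60181861]), 'tcp_rot': array([ 3.11042593e+00,  4.41065381e-01, -4.70249260e-05]), 'contact_force': array([ 0.29611526, -0.19470154, -0.32323158]), 'wrist_torque': array([-0.02630956, -0.01465391,  0.02483744]), 'grip_force': 0.0, 'grip_width': 0.9981597936170615}
scene [-111.81092905  882.59049249  817.5728811 ]
top [ 306.14967205    6.24392498 1429.94404327]
```

View pics/s0.png

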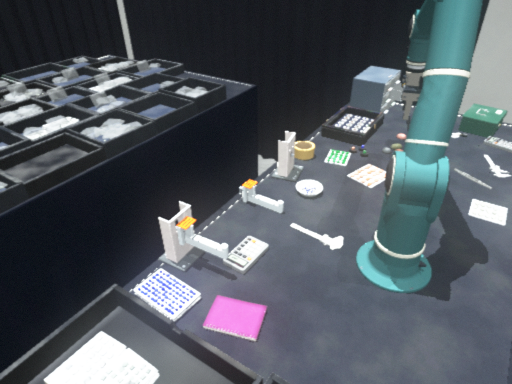

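View pics/t0.png

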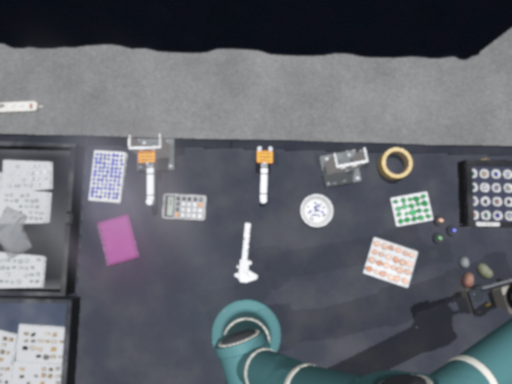

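The scene view shows the empty stand at about (288,155), the loose arm at (262,197) and the full stand at (180,235). In the top view, the empty stand at (345,165) is turned by about +14° and the loose arm at (264,175) is nearly square. Next I'll refine the yaw angles.

```bash
python3 - <<'E'
from h import *
acc={}
for k in range(6):
    for c in("scene","top"):
        viewer.read_camera(c)
        for n in ["stand_sill","grip_point","thumb_pad","claw_tips","claw_root"]:
            for cf,p in find(n,c,1):
                if cf>.6: acc.setdefault((n,c),[]).append(p)
for k,v in acc.items(): print(k,len(v),np.median(v,0).round(1),np.std(v,0).round(1))
a=viewer.read_camera("scene");b=viewer.read_camera("top")
for c in("scene","top"):
    for n in("stand","strand_arm"):
        for d in viewer.silhouettes(n,c)[:2]:
            m=d["mask"];ys,xs=np.nonzero(m);print(n,c,round(d["confidence"],2),xs.min(),xs.max(),ys.min(),ys.max(),m.sum())
def crop(im,x,y,w,h,s): return cv2.resize(im[y:y+h,x:x+w],None,fx=s,fy=s,interpolation=cv2.INTER_CUBIC)
t=crop(b,310,140,66,50,6); s=crop(a,268,125,66,50,6); u=crop(b,240,140,66,74,6)[:300]; v=crop(a,230,170,66,50,6)
u=crop(b,240,143,66,50,6)
cv2.imwrite("pics/c1.png",np.vstack([np.hstack([t,s]),np.hstack([u,v])])[:,:,::-1])
E
```

```text
('stand_sill', 'scene') 5 [ 515.  -293.2  118.8] [1.2 0.5 1.7]
('grip_point', 'scene') 6 [455.4 -44.8  15. ] [0.9 2.  1.2]
('thumb_pad', 'scene') 6 [543.6 -46.2  78.3] [1.7 1.  0.7]
('claw_tips', 'scene') 5 [578.5 -44.6  29.6] [77.3 66.4 13.6]
('claw_root', 'scene') 5 [567.4 -43.8  54.9] [2.1 0.9 1.9]
('stand_sill', 'top') 5 [ 512.5 -291.   121. ] [2.3 1.5 1.7]
('grip_point', 'top') 4 [457.6 -45.2  16.7] [1.8 1.9 1.4]
('thumb_pad', 'top') 6 [544.  -44.2  75.2] [1.3 1.8 0.8]
('claw_tips', 'top') 6 [574.1 -45.2  28.2] [1.3 2.  1.4]
('claw_root', 'top') 6 [561.9 -46.6  51.2] [1.3 1.4 1.2]
stand scene 0.82 272 301 132 181 817
strand_arm scene 0.87 240 282 181 212 543
strand_arm scene 0.64 223 268 236 273 950
stand top 0.63 319 366 149 188 1338
strand_arm top 0.81 256 271 148 203 448
```

View pics/c1.png

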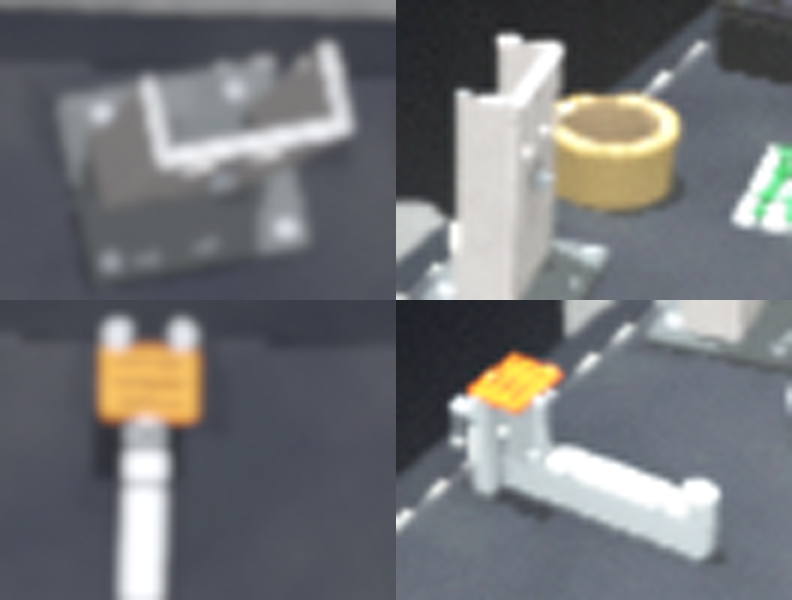

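The crops show the stand's foot and its front top edge (left to right about (158,166) to (352,135) in the crop). The arm is almost square to the world axes, with the orange pad on the right line. I'll turn these into yaws, then grasp.

```bash
cat >> h.py <<'E'
def unproj(u,v,z,cam):
    i=viewer.camera_info(cam); R=np.array(i["R"]); C=-R.T@np.array(i["t"])
    d=R.T@np.linalg.solve(np.array(i["camera_matrix"]),[u,v,1]); return C+d*(z-C[2])/d[2]
def down(yaw): return (Rn.from_euler("z",yaw)*Rn.from_euler("x",np.pi)).as_rotvec()
E
python3 - <<'E'
from h import *
f=lambda x,y,z:unproj(310+x/6,140+y/6,z,"top")
L,R=f(158,166,164),f(352,135,164); fl,fr,rl=f(98,280,8),f(308,245,8),f(60,98,8)
for n,a,b,o in(("topedge",L,R,1),("foot front",fl,fr,1),("foot side",rl,fl,0)):
    d=a-b; ang=np.degrees(np.arctan2(d[1],d[0]))-(90 if o else 0); print(n,a.round(),b.round(),np.linalg.norm(d).round(1),ang.round(1))
print("mid top",(L+R)/2,"mid foot",(fl+fr)/2)
viewer.read_camera("top")
m=viewer.silhouettes("strand_arm","top")[0]["mask"]
P=[]
for r in range(172,200):
    xs=np.nonzero(m[r])[0]; P.append(unproj(xs.mean(),r,32,"top")[:2])
P=np.array(P); k=np.polyfit(P[:,0],P[:,1],1); print("arm yaw",np.degrees(np.arctan(k[0])),"y at grip",np.polyval(k,456.5), "y at stop", np.polyval(k,406))
im=viewer.read_camera("top").astype(int)
o=(im[:,:,0]>180)&(im[:,:,2]<90); o[:, :240]=0;o[:,290:]=0; o[:140]=0;o[180:]=0
ys,xs=np.nonzero(o); print("pad",unproj(xs.mean(),ys.mean(),75,"top"),len(xs))
print(robot.observe()["t"])
E
```

```text
topedge [ 501. -247.  164.] [ 518. -340.  164.] 94.5 10.6
foot front [ 462. -247.    8.] [ 484. -359.    8.] 114.3 10.9
foot side [ 560. -226.    8.] [ 462. -247.    8.] 100.0 12.0
mid top [ 509.33351539 -293.6877726   164.        ] mid foot [ 473.22563742 -302.67433478    8.        ]
arm yaw -0.05677915845019722 y at grip -42.7214321699727 y at stop -42.6713874988865
pad [535.85043114 -56.08968614  75.        ] 19
5.35
```

```bash
python3 - <<'E'
from h import *
G=np.array([456.5,-44.0])
robot.movep([*G,230],down(0))
print(robot.observe()["tcp_pos"].round(1))
grip(0.6)
robot.servo_line([*G,60],feed=200)
robot.servo_line([*G,3.5],feed=60)
print(robot.observe()["contact_force"].round(2))
grip(0.0,25)
o=robot.observe(); print(o["t"],o["grip_width"],o["grip_force"],o["contact_force"].round(2))
robot.servo_line([*G,205],feed=150)
o=robot.observe(); print(o["t"],o["grip_width"],o["grip_force"],o["contact_force"].round(2),o["wrist_torque"].round(2),o["tcp_pos"].round(1))
save("scene","s2");
for c in("scene","top"):
    if c=="top": viewer.read_camera("top")
    for n in["grip_point","claw_root","claw_tips","thumb_pad"]: print(n,c,find(n,c))
E
```

```text
[456.6 -44.8 230. ]
[-0.23 -0.19 -0.22]
11.05 0.21815456838121902 25.00026047229767 [-0.12  0.32  0.95]
12.5417 0.21690051133244284 24.999684691429138 [-0.41 -0.14 -2.16] [ 0.01  0.01 -0.01] [455.9 -43.9 204.2]
grip_point scene [(0.77, array([455.4, -46.5, 217.3]))]
claw_root scene [(0.62, array([566.5, -43.8, 253.2]))]
claw_tips scene [(0.83, array([578.2, -43.3, 230.3]))]
thumb_pad scene [(0.82, array([544. , -43.9, 275.8]))]
grip_point top []
claw_root top [(0.52, array([560.7, -45.1, 252.2]))]
claw_tips top [(0.47, array([576.4, -41.7, 230.3]))]
thumb_pad top [(0.46, array([542.2, -44.6, 275.9]))]
```

View pics/s2.png

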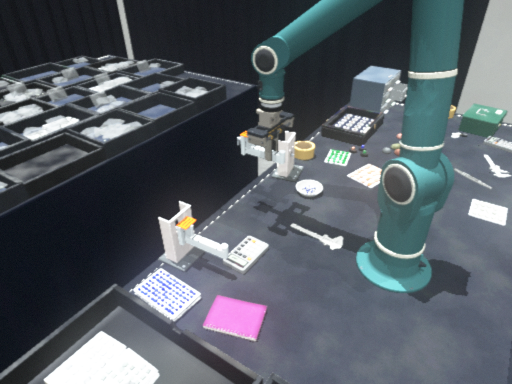

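The arm is gripped level at about (260,140) in the scene picture. Next I carry it to a standoff in front of the empty stand and check the alignment there.

```bash
cat >> h.py <<'E'
YAW=np.radians(11.0); S=np.array([512.,-293.])
def tcp(d,lat,h,yaw=None,off=105.5):
    """TCP with claw_root d in front of the face, lat to the left, h above the sill"""
    yaw=YAW if yaw is None else yaw
    c,s=np.cos(yaw),np.sin(yaw); cy,sy=np.cos(YAW),np.sin(YAW)
    r=S+np.array([-d*cy-lat*sy,-d*sy+lat*cy])-off*np.array([c,s]); return [*r,115+h-46.5]
E
python3 - <<'E'
from h import *
p=tcp(60,0,26)
robot.movep([p[0],p[1],205],down(YAW))
robot.servo_line(p,feed=150)
robot.hold(.2)
o=robot.observe(); print(o["t"],o["tcp_pos"].round(1),p,o["contact_force"].round(2))
A={}
for k in range(5):
  for c in("scene","top"):
    viewer.read_camera(c)
    for n in["claw_root","claw_tips","thumb_pad","stand_sill"]:
        for cf,q in find(n,c,1):
            if cf>.4:A.setdefault((n,c),[]).append(q)
cy,sy=np.cos(YAW),np.sin(YAW)
for k,v in A.items():
    q=np.median(v,0); e=q[:2]-S; print(k,len(v),q.round(1),"along,lat",(e@[cy,sy]).round(1),(e@[-sy,cy]).round(1))
a=viewer.read_camera("scene");b=viewer.read_camera("top")
f=lambda im,x,y:cv2.resize(im[y:y+60,x:x+64],None,fx=6,fy=6,interpolation=cv2.INTER_CUBIC)
cv2.imwrite("pics/c3.png",np.hstack([f(a,255,120),f(b,310,140)])[:,:,::-1])
E
```

```text
15.275 [ 350.  -325.    95.4] [np.float64(349.54070113941157), np.float64(-324.5788887348181), 94.5] [-0.01 -0.81 -2.37]
('claw_root', 'scene') 5 [ 457.4 -304.7  145.9] along,lat -55.8 -1.1
('claw_tips', 'scene') 5 [ 469.4 -303.2  120.3] along,lat -43.8 -1.9
('thumb_pad', 'scene') 5 [ 435.8 -310.8  168.7] along,lat -78.2 -2.9
('claw_root', 'top') 4 [ 453.  -307.1  140.9] along,lat -60.7 -2.6
('claw_tips', 'top') 5 [ 465.9 -303.3  117.9] along,lat -47.2 -1.3
('thumb_pad', 'top') 5 [ 436.9 -307.7  165.8] along,lat -76.5 -0.1
('stand_sill', 'top') 5 [ 510.5 -288.2  120.4] along,lat -0.6 5.0
('stand_sill', 'scene') 4 [ 514.5 -292.7  118.4] along,lat 2.5 -0.2
```

View pics/c3.png

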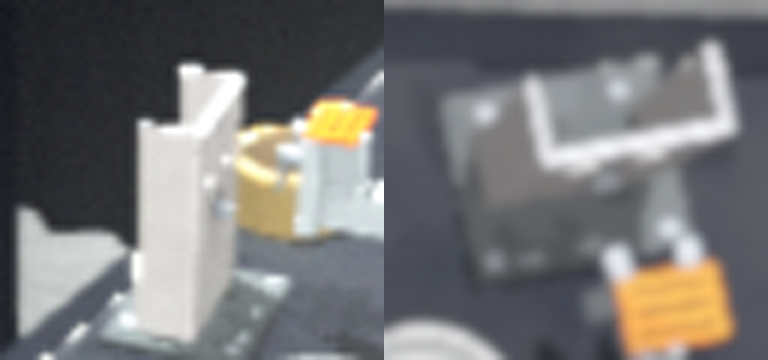

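The crops show the claws in front of the face, with the orange pad at right-crop (673,305) and the stand's white top outline from (545,165) to (740,131). Both are at nearly the same height, so I'll measure their relative lateral offset and yaw directly.

```bash
python3 - <<'E'
from h import *
im=np.mean([viewer.read_camera("top").astype(float) for _ in range(4)],0).astype(np.uint8)
x0,y0,K=310,140,8
c=cv2.resize(im[y0:y0+60,x0:x0+64],None,fx=K,fy=K,interpolation=cv2.INTER_CUBIC)
hsv=cv2.cvtColor(c,cv2.COLOR_RGB2HSV)
def big(m):
    n,l,st,_=cv2.connectedComponentsWithStats(m.astype(np.uint8)); return l==1+np.argmax(st[1:,4])
def rect(m,z,name):
    v,u=np.nonzero(m); W=np.array([unproj((a+.5)/K-.5+x0,(b+.5)/K-.5+y0,z,"top")[:2] for a,b in zip(u[::3],v[::3])],np.float32)
    r=cv2.minAreaRect(W); ang=(r[2]+45)%90-45
    e=np.array(r[0])-S; cy,sy=np.cos(YAW),np.sin(YAW)
    print(name,m.sum(),np.round(r[0],1),np.round(r[1],1),round(ang,2),"along,lat",(e@[cy,sy]).round(1),(e@[-sy,cy]).round(1)); return W
w=big((c.min(2)>165)&(np.arange(480)[:,None]<235)); o=big((hsv[:,:,1]>130)&(hsv[:,:,0]<25)&(hsv[:,:,2]>140))
W=rect(w,164,"U"); rect(o,166,"pad")
e=(W-S)@np.array([[np.cos(YAW),-np.sin(YAW)],[np.sin(YAW),np.cos(YAW)]])
# front edge line: min 'along' per lateral bin
B=[(l,np.percentile(e[(abs(e[:,1]-l)<2),0],3)) for l in np.arange(-38,39,4) if (abs(e[:,1]-l)<2).sum()>3]
B=np.array(B); k=np.polyfit(B[:,0],B[:,1],1); print("front edge slope -> yaw err deg",-np.degrees(np.arctan(k[0])),"along",k[1],B[:,1].round(1))
print("lat extent",np.percentile(e[:,1],[0.5,99.5]))
E
```

```text
Traceback (most recent call last):
  File "h.py", line 13, in unproj
    i=viewer.camera_info(cam); R=np.array(i["R"]); C=-R.T@np.array(i["t"])
ValueError: time passes only in moves, steps and waits
```

```bash
sed -i 's/^def toworld/from functools import lru_cache\n_ci=lru_cache(None)(viewer.camera_info)\ndef toworld/; s/i=viewer.camera_info(cam)/i=_ci(cam)/' h.py; cat > m.py <<'E'
from h import *
im=np.mean([viewer.read_camera("top").astype(float) for _ in range(4)],0).astype(np.uint8)
x0,y0,K=310,140,8
c=cv2.resize(im[y0:y0+60,x0:x0+64],None,fx=K,fy=K,interpolation=cv2.INTER_CUBIC)
hsv=cv2.cvtColor(c,cv2.COLOR_RGB2HSV)
M=np.array([[np.cos(YAW),-np.sin(YAW)],[np.sin(YAW),np.cos(YAW)]])
def big(m):
    n,l,st,_=cv2.connectedComponentsWithStats(m.astype(np.uint8)); return l==1+np.argmax(st[1:,4])
def rect(m,z,name):
    v,u=np.nonzero(m); W=np.array([unproj((a+.5)/K-.5+x0,(b+.5)/K-.5+y0,z,"top")[:2] for a,b in zip(u,v)],np.float32)
    r=cv2.minAreaRect(W); ang=(r[2]+45)%90-45
    print(name,m.sum(),np.round(r[0],1),np.round(r[1],1),round(ang,2),"along,lat",((np.array(r[0])-S)@M).round(1)); return (W-S)@M
w=big((c.min(2)>165)&(np.arange(480)[:,None]<235)); o=big((hsv[:,:,1]>130)&(hsv[:,:,0]<25)&(hsv[:,:,2]>140))
e=rect(w,164,"U"); rect(o,166,"pad")
B=np.array([(l,np.percentile(e[(abs(e[:,1]-l)<2),0],3)) for l in np.arange(-38,39,4) if (abs(e[:,1]-l)<2).sum()>3])
k=np.polyfit(B[:,0],B[:,1],1); print("front edge slope -> yaw err deg",-np.degrees(np.arctan(k[0])),"along",k[1],B[:,1].round(1))
print("lat extent",np.percentile(e[:,1],[0.5,99.5]))
E
python3 m.py
```

```text
U 14552 [ 529.  -288.6] [49.5 98.2] 12.64 along,lat [17.5  1.1]
pad 13149 [ 435.8 -308.4] [38.4 51.1] 5.02 along,lat [-77.7  -0.6]
front edge slope -> yaw err deg 3.456148267112619 along -4.162304938781143 [-0.9 -2.  -2.1 -1.9 -2.1 -2.6 -3.4 -5.8 -6.6 -6.4 -4.9 -3.1 -2.9 -3.2
 -3.8 -6.1 -7.  -7.3 -7.  -4.4]
lat extent [-47.06176619  49.58132059]
```

```bash
sed -i 's/radians(11.0)/radians(12.0)/' h.py; python3 - <<'E'
from h import *
robot.servo_line(tcp(35,2,25.3),feed=60,rotation=down(YAW))
cy,sy=np.cos(YAW),np.sin(YAW)
f0=robot.observe()["contact_force"]
for d in list(range(32,14,-3))+[13,11,9,7,5,3,2,1,0,-1,-2,-3,-4]:
    robot.servo_line(tcp(d,2,25.3),feed=40)
    o=robot.observe(); f=o["contact_force"]-f0; print(d,(f[:2]@[cy,sy]).round(1),(f[:2]@[-sy,cy]).round(1),f[2].round(1),o["wrist_torque"].round(2),o["tcp_pos"].round(1))
    if np.linalg.norm(f)>4: break
print(o["t"])
a=viewer.read_camera("scene");b=viewer.read_camera("top")
f=lambda im,x,y:cv2.resize(im[y:y+60,x:x+64],None,fx=6,fy=6,interpolation=cv2.INTER_CUBIC)
cv2.imwrite("pics/c4.png",np.hstack([f(a,255,120),f(b,310,140)])[:,:,::-1])
E
```

```text
32 0.1 -0.2 1.3 [ 0.03  0.12 -0.01] [ 377.1 -319.6   93.8]
29 -0.9 -0.4 0.7 [ 0.03  0.06 -0.02] [ 380.2 -319.    93.8]
26 0.4 0.2 1.8 [-0.04  0.07  0.01] [ 383.2 -318.3   93.8]
23 -0.5 0.5 0.7 [-0.02  0.06 -0.01] [ 386.1 -317.7   93.8]
20 -0.1 0.6 1.6 [-0.05  0.13 -0.01] [ 389.1 -317.1   93.8]
17 -1.2 -0.7 1.5 [0.01 0.07 0.02] [ 392.  -316.4   93.8]
13 -0.5 0.5 1.5 [ 0.01  0.05 -0.02] [ 396.  -315.6   93.8]
11 0.1 0.2 1.5 [-0.07  0.08  0.03] [ 397.7 -315.2   93.8]
9 -1.0 -0.2 1.5 [0.04 0.04 0.08] [ 399.7 -314.8   93.8]
7 -1.3 0.6 1.2 [-0.02  0.12 -0.  ] [ 401.7 -314.4   93.8]
5 -1.0 0.1 1.2 [0.   0.06 0.01] [ 403.7 -314.    93.8]
3 -0.4 0.2 2.0 [-0.01  0.05 -0.04] [ 405.6 -313.5   93.8]
2 0.2 -0.3 1.9 [0.05 0.06 0.01] [ 406.5 -313.3   93.8]
1 0.0 0.3 0.7 [-0.03  0.04 -0.04] [ 407.5 -313.2   93.8]
0 -1.8 -0.1 0.9 [-0.15  0.31  0.  ] [ 408.  -313.1   93.7]
-1 -5.4 0.1 3.3 [-0.22  0.88  0.06] [ 408.  -313.    93.6]
22.8417
```

View pics/c4.png

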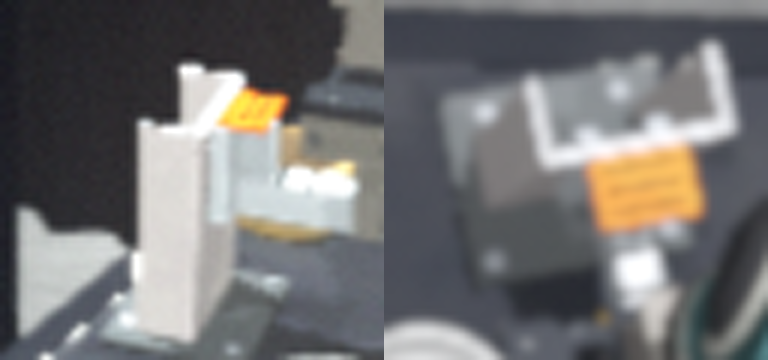

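The claws are through both slots (right crop, behind the plate at about (590,135) and (655,122)) and the rear face touches the stand's face. Now I lower it onto the catch.

```bash
python3 - <<'E'
from h import *
robot.servo_line(tcp(0.6,2,25.3),feed=20)
cy,sy=np.cos(YAW),np.sin(YAW); robot.hold(.1)
f0=robot.observe()["contact_force"]; print(f0.round(1))
for h in [22,19,17,15,14,13.5,13,12.5,12,11.5,11,10.5,10,9.5]:
    robot.servo_line(tcp(0.6,2,h),feed=30)
    o=robot.observe(); f=o["contact_force"]-f0; print(h,(f[:2]@[cy,sy]).round(1),(f[:2]@[-sy,cy]).round(1),f[2].round(1),o["wrist_torque"].round(2),o["tcp_pos"].round(1))
    if np.linalg.norm(f)>3: break
print(o["t"])
E
```

```text
[-0.9 -0.6 -1.4]
22 0.4 0.9 -0.7 [0.01 0.17 0.01] [ 408.  -312.8   90.2]
19 1.0 1.1 -0.9 [0.01 0.1  0.01] [ 408.  -312.9   87.3]
17 0.8 0.1 0.4 [-0.02  0.07  0.03] [ 408.  -313.1   85.5]
15 1.2 0.7 -1.3 [-0.03  0.07 -0.03] [ 407.8 -313.1   83.4]
14 1.0 1.5 -0.7 [ 0.02  0.03 -0.06] [ 407.8 -313.1   82.5]
13.5 0.9 0.6 -1.0 [0.06 0.01 0.01] [ 407.8 -313.1   82. ]
13 0.9 -0.3 1.3 [-0.03  0.05  0.01] [ 407.8 -313.1   81.5]
12.5 0.3 1.3 2.0 [0.07 0.08 0.01] [ 407.8 -313.2   81.2]
12 -1.0 1.4 3.7 [0.06 0.11 0.05] [ 407.8 -313.3   80.7]
25.55
```

```bash
python3 - <<'E'
from h import *
grip(0.5); robot.hold(.3)
p=robot.observe()["tcp_pos"]; robot.servo_line([p[0],p[1],240],feed=200)
print(robot.observe()["t"])
a=viewer.read_camera("scene")
for n in["thumb_pad","claw_root","grip_point"]: print(n,find(n,"scene",2))
b=viewer.read_camera("top"); print(find("thumb_pad","top",2))
f=lambda im,x,y:cv2.resize(im[y:y+60,x:x+64],None,fx=6,fy=6,interpolation=cv2.INTER_CUBIC)
cv2.imwrite("pics/c5.png",np.hstack([f(a,255,120),f(b,310,140)])[:,:,::-1])
E
```

```text
27.3583
thumb_pad [(0.96, array([ 481.1, -298.2,  150.3]))]
claw_root [(0.77, array([ 508.9, -294.8,  128.7]))]
grip_point [(0.86, array([ 407.5, -313.2,   78.8]))]
[(0.67, array([ 485.6, -294.1,  148.6])), (0.64, array([ 440.6, -303.8,   72.2]))]
```

View pics/c5.png

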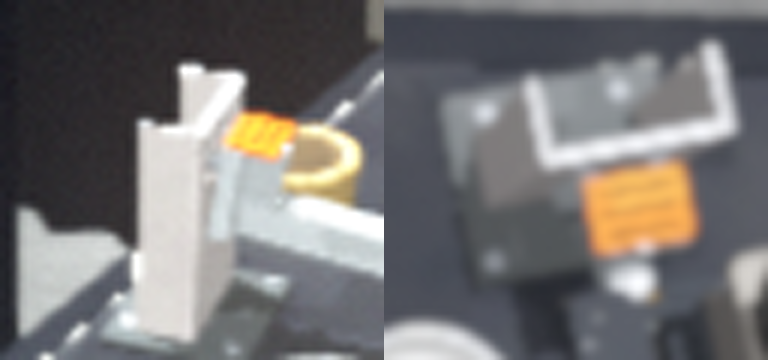

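The arm hangs on its own and droops, with the pad at left-crop (262,135) and right-crop (640,207). Next I press the pad with the fingers shut.

```bash
python3 - <<'E'
from h import *
off=lambda d,lat,z:[*tcp(d,lat,0,off=0.)[:2],z]
grip(0.0,20)
robot.servo_line(off(20,1.,240),feed=150,rotation=down(YAW))
robot.servo_line(off(20,1.,160),feed=120); robot.hold(.1)
f0=robot.observe()["contact_force"]; z=158; print(f0.round(1))
while z>132:
    robot.servo_line(off(20,1.,z),feed=30)
    o=robot.observe(); f=o["contact_force"]-f0; print(z,f.round(1),o["tcp_pos"].round(1))
    if f[2]>25 or np.linalg.norm(f[:2])>15: break
    z-=1
print(o["t"])
E
```

```text
[ 0.8 -0.1  0.7]
158 [-1.3  0.2 -0.7] [ 492.3 -296.2  158.2]
157 [-0.7 -1.4 -1. ] [ 492.2 -296.2  157. ]
156 [-0.5  0.8 -0.1] [ 492.2 -296.1  155.9]
155 [-1.6  0.5 -0.5] [ 492.2 -296.1  154.9]
154 [-0.9 -0.1 -1.5] [ 492.2 -296.2  153.9]
153 [-0.6  0.6 -0.7] [ 492.2 -296.1  152.9]
152 [-1.2 -0.3 -1.2] [ 492.3 -296.2  152. ]
151 [-1.3 -0.2  4.6] [ 492.5 -296.4  151.6]
150 [-2.6  0.   6.8] [ 492.8 -296.7  151.1]
149 [-2.8 -0.8  8.2] [ 493.1 -296.9  150.4]
148 [-2.7 -0.3  9.4] [ 493.5 -297.   149.8]
147 [-2.1  0.4 11.4] [ 493.8 -297.2  149.3]
146 [-0.7 -0.1  7.5] [ 494.1 -297.   147.8]
145 [1.3 0.1 6.7] [ 494.5 -296.8  146.8]
144 [1.3 0.3 7.2] [ 494.8 -296.7  145.8]
143 [ 1.4 -0.5  7.4] [ 495.1 -296.6  144.9]
142 [2.  0.6 7.3] [ 495.4 -296.5  143.9]
141 [3.6 0.5 5.3] [ 495.5 -296.4  142.8]
140 [1.6 0.4 2.7] [ 493.  -296.1  140.3]
139 [1.2 0.3 4.8] [ 493.2 -296.1  139.6]
138 [-0.4  1.2  9.8] [ 493.3 -296.1  139.4]
137 [-2.   3.5 15.6] [ 493.3 -296.1  139.3]
136 [-4.3  4.2 22.2] [ 493.3 -296.1  139.2]
135 [-6.4  4.9 28.1] [ 493.4 -296.1  139.1]
36.075
```

Force rose on the catch, dropped as it cleared, then hit a firm stop at z≈139.3, which is fully home. I'll back off and check.

```bash
python3 - <<'E'
from h import *
off=lambda d,lat,z:[*tcp(d,lat,0,off=0.)[:2],z]
robot.servo_line(off(20,1.,142),feed=60)
robot.servo_line(off(22,1.,240),feed=120)
robot.servo_line(off(160,1.,260),feed=200); robot.hold(.3)
print(robot.observe()["t"])
a=viewer.read_camera("scene")
for n in["thumb_pad","claw_root","grip_point","stand_sill"]: print(n,find(n,"scene",2))
b=viewer.read_camera("top"); print(find("thumb_pad","top",2))
f=lambda im,x,y:cv2.resize(im[y:y+60,x:x+64],None,fx=6,fy=6,interpolation=cv2.INTER_CUBIC)
cv2.imwrite("pics/c6.png",np.hstack([f(a,255,120),f(b,310,140)])[:,:,::-1])
E
```

```text
38.4583
thumb_pad [(0.59, array([ 487.9, -297.3,  139.2]))]
claw_root [(0.7, array([ 510.4, -294.8,  117.9]))]
grip_point [(0.7, array([ 405.8, -314. ,   76.4]))]
stand_sill [(0.66, array([ 513.5, -293.5,  118.4]))]
[(0.94, array([ 490.8, -297.5,  137.7]))]
```

View pics/c6.png

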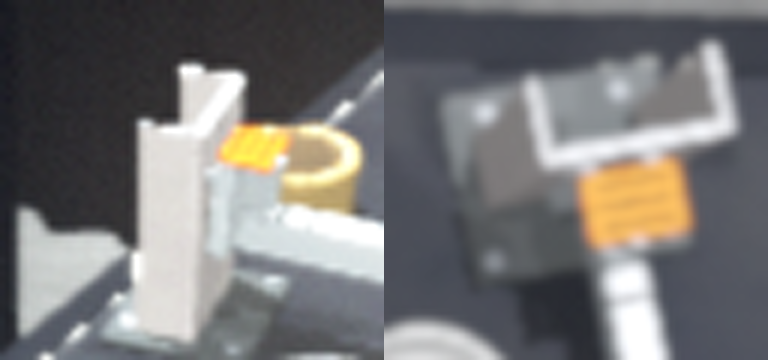

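The pad now sits lower and the bar has come up to nearly level. Before handing in, I'll compare the bar's image slope with a projected level bar.

```bash
python3 - <<'E'
from h import *
im=viewer.read_camera("scene").copy()
w=np.array([np.cos(YAW),np.sin(YAW)]); n=np.array([-w[1],w[0]])
K=6;x0,y0=265,120
c=cv2.resize(im[y0:y0+75,x0:x0+100],None,fx=K,fy=K,interpolation=cv2.INTER_CUBIC)
Sl=S+n*1.0
for deg,col in((0,(255,0,0)),(5,(0,255,0))):
    a=np.radians(deg); P=[]
    for d in (36,148):
        for lat in (10,):
            # bar top 18 mm below claw_root
            x=d*np.cos(a)-18*np.sin(a); z=115-18*np.cos(a)-d*np.sin(a)+(0 if deg==0 else 12)
            q=pix([*(Sl-w*x+n*lat),z],"scene"); P.append(tuple(int(v) for v in ((q-[x0,y0]+.5)*K)))
    cv2.line(c,P[0],P[1],col,1); print(deg,P)
cv2.imwrite("pics/c7.png",c[:,:,::-1])
viewer.read_camera("top")
for k in ["calculator","tape_roll","sorting_dish","blue_cards"]: print(k,find(k,"top",1))
E
```

```text
0 [(208, 214), (376, 243)]
5 [(206, 202), (372, 244)]
calculator [(0.84, array([390.8, 201.8,   3.5]))]
tape_roll [(0.73, array([ 540.6, -460.7,    2.3]))]
sorting_dish [(0.8, array([ 390.1, -210.4,   -0.9]))]
blue_cards [(0.65, array([475.9, 451.8,  -6.9]))]
```

View pics/c7.png

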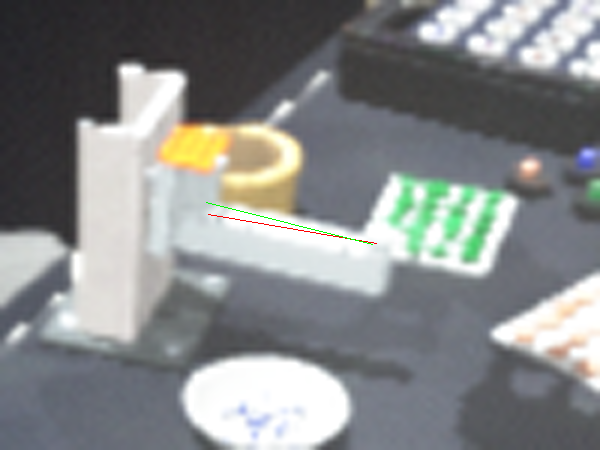

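```bash
python3 - <<'E'
from h import *
w=np.array([np.cos(YAW),np.sin(YAW)]); n=np.array([-w[1],w[0]]); Sl=S+n
for deg in(0,2,4,6):
    a=np.radians(deg); r=[]
    for d,dz in((36,-50),(150,-50),(150,-18),(18,25)):
        x=d*np.cos(a)+dz*np.sin(a); z=115+dz*np.cos(a)-d*np.sin(a)
        r.append(((pix([*(Sl-w*x+n*(10 if dz<0 else 0)),z],"scene")-[265,120]+.5)*6).round().tolist())
    print(deg,r)
viewer.read_camera("scene")
m=[d["mask"] for d in viewer.silhouettes("strand_arm","scene")[:3]]
for q in m:
    ys,xs=np.nonzero(q)
    print([xs.min(),xs.max(),ys.min(),ys.max()])
    if xs.min()>275:
        for x in range(300,332,4): c=np.nonzero(q[:,x])[0]; print(x,(x-265)*6,[(v-120)*6 for v in (c.min(),c.max()+1)] if len(c) else None)
E
```

```text
0 [[206.0, 257.0], [375.0, 287.0], [379.0, 245.0], [189.0, 146.0]]
2 [[203.0, 258.0], [371.0, 294.0], [377.0, 251.0], [191.0, 147.0]]
4 [[200.0, 259.0], [367.0, 300.0], [375.0, 258.0], [192.0, 148.0]]
6 [[198.0, 260.0], [363.0, 306.0], [373.0, 265.0], [193.0, 149.0]]
[np.int64(290), np.int64(329), np.int64(141), np.int64(167)]
300 210 [np.int64(132), np.int64(258)]
304 234 [np.int64(204), np.int64(264)]
308 258 [np.int64(210), np.int64(270)]
312 282 [np.int64(216), np.int64(276)]
316 306 [np.int64(222), np.int64(276)]
320 330 [np.int64(234), np.int64(282)]
324 354 [np.int64(234), np.int64(288)]
328 378 [np.int64(228), np.int64(282)]
```

The bar's lower edge matches a level arm to within about 1°, whereas hanging loose it would droop 3–7°. The other objects haven't moved, so I'm handing in.

```bash
python3 -c "
from h import *
print(robot.job_done(), robot.observe()['t'])"
```

```text
the job is handed in; nothing more can be done
the job is handed in; nothing more can be done
```

The strand arm was hooked into the empty stand, hung loose on the catch, then pressed down to a firm stop and appears locked; nothing else on the table moved, and I handed the job in at about 39 s.

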